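Set out the printing blocks at the print table

TASK

The four hand printing blocks stand in the drying rack in the order in which they will be printed; move them all to the row of four stalls in the same order, so that the block at the robot's left end of the rack goes to the robot's left-hand stall, the next one to the next stall, and so on. Set each block down upright and flat on the floor of its stall, fully inside the rim, without dropping any, and leave the brush pot and the ink jar where they are.

Things in the scene. Friction and masses are not known exactly. Their poses are not given: they have to be found in the camera images.
- block_square: Printing block: pale wood base 24 mm thick, from above square, 48 x 48 mm. Amid it an upright dark round grip, 20 mm in diameter, 24 to 66 mm above the underside. Origin: centre of the underside, z up. 60 to 130 g. Starts in a bay of the fixed grey drying rack at the robot's left (floor 6 mm, rim 16 mm high); the row runs along the block's y, pitch 92 mm.
- block_disc: Printing block: pale wood base 24 mm thick, from above round, 50 mm across. Amid it an upright dark round grip, 20 mm in diameter, 24 to 66 mm above the underside. Origin: centre of the underside, z up. 60 to 130 g. Starts in a bay of the fixed grey drying rack at the robot's left (floor 6 mm, rim 16 mm high); the row runs along the block's y, pitch 92 mm.
- block_oblong: Printing block: pale wood base 24 mm thick, from above oblong, 52 (its x) x 32 mm. Amid it an upright dark round grip, 20 mm in diameter, 24 to 66 mm above the underside. Origin: centre of the underside, z up. 60 to 130 g. Starts in a bay of the fixed grey drying rack at the robot's left (floor 6 mm, rim 16 mm high); the row runs along the block's y, pitch 92 mm.
- block_cross: Printing block: pale wood base 24 mm thick, from above a cross, 50 mm over the arms (18 mm wide, along x and y). Amid it an upright dark round grip, 20 mm in diameter, 24 to 66 mm above the underside. Origin: centre of the underside, z up. 60 to 130 g. Starts in a bay of the fixed grey drying rack at the robot's left (floor 6 mm, rim 16 mm high); the row runs along the block's y, pitch 92 mm.
- stall_square: One of four like fixed wooden stalls in a row at the robot's right: tray 78 mm square outside, 68 mm inside, floor 5 mm thick, rim 13 mm high. Origin: centre of its underside, on the table; x, y along its sides. It has the same rank in its row, from the robot's left, as the square block has in the rack at the start: the square block belongs here.
- stall_disc: One of four like fixed wooden stalls in a row at the robot's right: tray 78 mm square outside, 68 mm inside, floor 5 mm thick, rim 13 mm high. Origin: centre of its underside, on the table; x, y along its sides. It has the same rank in its row, from the robot's left, as the disc block has in the rack at the start: the disc block belongs here.
- stall_oblong: One of four like fixed wooden stalls in a row at the robot's right: tray 78 mm square outside, 68 mm inside, floor 5 mm thick, rim 13 mm high. Origin: centre of its underside, on the table; x, y along its sides. It has the same rank in its row, from the robot's left, as the oblong block has in the rack at the start: the oblong block belongs here.
- stall_cross: One of four like fixed wooden stalls in a row at the robot's right: tray 78 mm square outside, 68 mm inside, floor 5 mm thick, rim 13 mm high. Origin: centre of its underside, on the table; x, y along its sides. It has the same rank in its row, from the robot's left, as the cross block has in the rack at the start: the cross block belongs here.
- brush_jar: Bystander: loose white pot 66 mm in diameter and 100 mm high with three brushes standing in it to about 185 mm, beyond the rows. Origin: centre of the underside.
- ink_jar: Bystander: loose closed grey jar 72 mm in diameter and 85 mm high, beyond the rows. Origin: centre of the underside.
Things that resemble listed ones, but are neither listed nor needed, are in the scene too. Leave any black look-alike of the stall_cross alone.

How it is judged:
By the outcome, as a careful person would: the job done as asked, in the order asked, and still so for the second after the job is handed in, with the robot touching nothing.
It also fails if it takes over 114 s, if anything falls off the work surface, if the arm or the gripper's body presses on something with over 40 N, if the wrist force passes 120 N, or if a joint passes its speed limit or range.

ROBOT

A 6-joint arm with a two-finger parallel gripper is mounted at the origin on the work surface. World frame = base frame: x ahead of the robot, y to its left, z up, the work surface at z = 0. Lengths are in m, angles in rad, forces in N, time in s.
With the tool pointing down it reaches from about 0.25 to 0.85 m from the base axis. Payload 12.5 kg.
Tool frame: the origin (TCP) lies between the finger pads; the fingertips stand 11 mm ahead of it and the grasp point (between the pads) lies 8 mm behind it; z points along the fingers, y is the line along which they close (so a half turn about z gives the same grasp; the last joint's range is limited). The gripper opens to 93 mm and grips with 3 to 60 N. Pads are 15 mm wide; open, the fingers measure 128 mm over their backs; the gripper's body (75 mm by 188 mm) begins 65 mm behind the grasp point.
Start: joints at [-1.307, 0.351, 1.652, -0, 1.139, -0.085], TCP at [0.188, -0.517, 0.205] pointing down, gripper open.
Joint ranges: [-2.75, 2.75], [-0.79, 2.1], [0.01, 2.65], [-1.57, 4.71], [0.07, 3.14], [-2.87, 2.87]. Speed limits (rad/s): [2.22, 2.22, 2.79, 3.14, 3.14, 3.14].

INTERFACE

Orientations are given as [roll, pitch, yaw] about the fixed x, y, z axes, in that order (R = Rz(yaw) Ry(pitch) Rx(roll)).
In Python, from plant import arm, vision, models, read_time_s, read_q, read_joint_vel, read_joint_efforts, read_position, read_eef_rot, read_contact_force, read_moment, read_opening, read_grip_force gives the robot as it stands. Calls block until the motion is done:
- arm.movep(position, orientation): joint-space move of the TCP to a pose.
- arm.move_linear(position, rotation=None, speed=0.15, max_force=None): straight line of the TCP; rotation=None keeps the orientation; speed is the mean speed in m/s. With max_force (N) it stops when the force on the tool has changed by that much, and returns True; else False.
- arm.move_j(angles): joint-space move.
- arm.move_gripper(opening, grasp_force=None): finger opening in m; grasp_force is the grip in N (None keeps the last); returns when the fingers have stopped.
- arm.pause(seconds).
- arm.solve_ik(position, orientation): joint angles nearest the present ones, or None.
- vision.get_image(name): name is "scene" or "top" or "wrist"; returns the picture (420x560x3 uint8, red, green, blue); there is no depth.
- vision.camera_params(name): a dict with "mtx" (3x3 intrinsics, pixels), "pose" (4x4, takes a point from camera to world coordinates). Camera axes: x right, y up, looking along -z (the intrinsics and any distortion apply to the point x, -y, -z); pixel columns grow to the right and rows downward; lengths in m; the calibration is good to about 2 mm. A picture is of the moment at which its call begins: read the wrist's pose just before it. camera_params takes no time and is no camera call; for the wrist camera it gives the pose at the moment of the call.
A pose or a line that the arm cannot do raises arm.IKError and nothing moves.
- arm.finish_job(): hands the job in; it is judged then, once.
Trained networks look in the newest picture that a camera, given by its name, has taken for a name from the list of things; names that differ only in an ending like _2 or _b are one class to them, and where a whole thing is asked for, a point or a joint stands for the part that bears it (a point fixed in the world has none). Each returns a list of dicts, best first, with "p" (0 to 1); they miss things now and then, are a little off and sometimes report something else, mostly with a low value. They report only what shows in the picture. A call takes as long as a camera call. They do not tell look-alikes from the thing itself.
- models.spot_in(thing, camera): "position" ([x, y, z] in m, in the coordinates of the camera as it stood for that picture, good to about 4 mm: the middle of the surface that is visible of it).
Readings, each from a call of its own:
- read_time_s(): time.
- read_q(): joint angles.
- read_joint_vel(): joint speeds.
- read_joint_efforts(): joint torques, N m.
- read_position(): TCP position.
- read_eef_rot(): TCP orientation.
- read_contact_force(): force on the tool from outside, world axes, zero at the start.
- read_moment(): the same for the moment, N m.
- read_opening(): finger opening in m.
- read_grip_force(): force on a finger pad.
Only numpy, scipy, OpenCV 4.12 (cv2) and the standard library are available. Lean on these libraries where they do the work, as an engineer would, in place of code of your own. Each camera call takes 0.05 s, during which the arm holds its last target. There are 200 camera calls.

## Working session

There is one attempt and no reset: what is moved stays moved. The work goes in short steps, each a Python script; the robot and the scene stay as the last script left them, time stands still between calls to the robot, and variables do not carry over. Pictures are saved under pics/ and viewed, at most 14 in all, crops included, and the job is handed in when it is done.

```bash
ls; mkdir -p pics
cat > h.py <<'E'
import numpy as np, cv2
from plant import *
def save(n,f):
    im=vision.get_image(n); cv2.imwrite('pics/'+f,im[:,:,::-1]); return im
def toworld(n,p):
    T=np.array(vision.camera_params(n)['pose']); return (T@np.append(p,1))[:3]
def ray(n,u,v,z):
    c=vision.camera_params(n); T=np.array(c['pose']); d=np.linalg.inv(np.array(c['mtx']))@[u,v,1]
    d=T[:3,:3]@[d[0],-d[1],-d[2]]; o=T[:3,3]; return o+d*(z-o[2])/d[2]
def proj(n,P):
    c=vision.camera_params(n); T=np.linalg.inv(np.array(c['pose'])); p=(T@np.append(P,1))[:3]
    q=np.array(c['mtx'])@[p[0],-p[1],-p[2]]; return q[:2]/q[2]
E
python3 - <<'E'
from h import *
print(vision.camera_params('top'),read_eef_rot())
for n in('top','scene'):
    save(n,n+'1.png')
    for t in['block_square','block_disc','block_oblong','block_cross','stall_cross','brush_jar','ink_jar']:
        for d in models.spot_in(t,n): w=toworld(n,d['position']); print(n,t,round(d['p'],2),w.round(3),proj(n,w).round())
print(read_time_s())
E
```

```text
pics
{'mtx': array([[461.03641078,   0.        , 275.72799695],
       [  0.        , 461.03641078, 206.00332547],
       [  0.        ,   0.        ,   1.        ]]), 'pose': array([[ 0.02992662,  0.99626481, -0.08099892,  0.44915978],
       [-0.999542  ,  0.02946363, -0.0069055 ,  0.02365922],
       [-0.00449318,  0.08116848,  0.99669027,  1.2386763 ],
       [ 0.        ,  0.        ,  0.        ,  1.        ]])} [-3.14040642e+00 -9.76588261e-05  3.48792782e-01]
top block_square 0.78 [0.498 0.067 0.029] [262. 224.]
top block_disc 0.82 [0.494 0.34  0.025] [158. 223.]
top block_oblong 0.67 [0.498 0.252 0.029] [191. 222.]
top block_cross 0.8 [0.483 0.156 0.026] [228. 229.]
top stall_cross 0.81 [ 0.647 -0.234  0.001] [375. 173.]
top stall_cross 0.8 [ 0.338 -0.265  0.001] [385. 289.]
top stall_cross 0.63 [ 0.385 -0.086  0.006] [318. 269.]
top stall_cross 0.61 [ 0.486 -0.235  0.002] [375. 233.]
top brush_jar 0.9 [ 0.743 -0.052  0.1  ] [312. 127.]
top ink_jar 0.95 [0.73  0.253 0.086] [191. 130.]
scene block_square 0.66 [0.508 0.063 0.035] [285. 188.]
scene block_oblong 0.94 [0.508 0.253 0.031] [368. 173.]
scene block_oblong 0.42 [ 0.491 -0.232  0.008] [150. 216.]
scene block_cross 0.62 [0.492 0.153 0.036] [323. 174.]
scene stall_cross 0.86 [ 0.49  -0.23   0.009] [150. 216.]
scene stall_cross 0.73 [ 0.341 -0.261  0.006] [131. 167.]
scene stall_cross 0.73 [ 0.378 -0.091  0.001] [207. 167.]
scene stall_cross 0.71 [ 0.651 -0.232  0.006] [157. 283.]
scene stall_cross 0.16 [0.509 0.064 0.035] [286. 188.]
scene brush_jar 0.83 [ 0.77  -0.05   0.103] [260. 295.]
scene ink_jar 0.78 [0.752 0.247 0.077] [415. 256.]
0.8
```

View pics/top1.png

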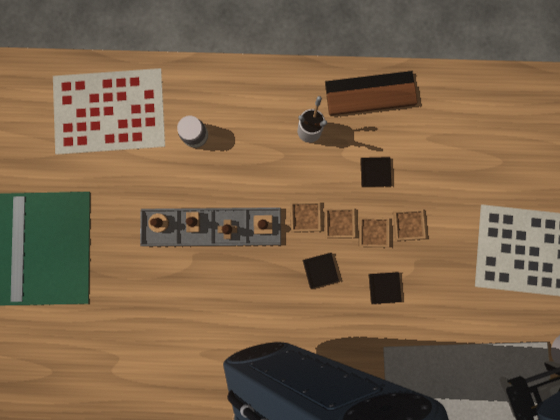

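View pics/scene1.png

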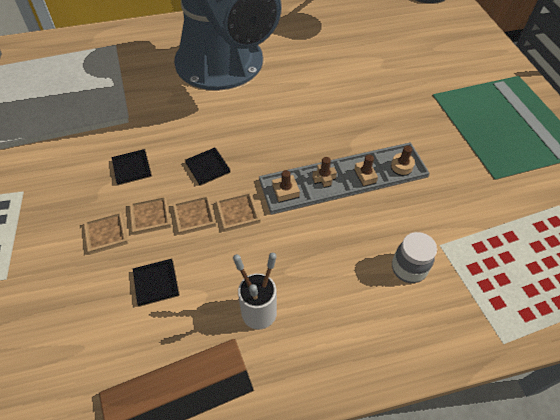

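The blocks sit at top-view pixels disc (158,223), oblong (192,222), cross (227,229) and square (263,225). There are seven stall candidates. The brown wooden row is at (306,217), (341,223), (375,233) and (410,225), and the black trays are at (376,172), (321,270) and (385,288). The brown row fits "wooden stalls in a row"; the black ones are look-alikes. I'll confirm this with close wrist views.

Run:
```python
from h import *
for n,(x,y) in {'wr_st':(0.42,-0.14),'wr_rk':(0.42,0.2)}.items():
    arm.movep([x,y,0.33],[np.pi,0,0]); arm.pause(.3)
    c=vision.camera_params('wrist'); np.savez(n+'.npz',pose=c['pose'],mtx=c['mtx'])
    im=vision.get_image('wrist'); cv2.imwrite(f'pics/{n}.png',cv2.resize(im[:,:,::-1],None,fx=1.42,fy=1.42))
    cv2.imwrite(f'{n}_raw.png',im[:,:,::-1])
    print(n,np.array(c['pose']).round(3).tolist(),read_q().round(2) if hasattr(read_q(),'round') else read_q())
    for t in['block_square','block_disc','block_oblong','block_cross','stall_cross']:
        for d in models.spot_in(t,'wrist'): w=toworld('wrist',d['position']); print(t,round(d['p'],2),w.round(3),proj('wrist',w).round())
print(read_time_s())
```

```text
wr_st [[0.0, 0.957, 0.291, 0.501], [-1.0, 0.0, 0.0, -0.14], [0.0, -0.291, 0.957, 0.51], [0.0, 0.0, 0.0, 1.0]] [-0.43  0.04  1.73 -0.    1.38  1.14]
block_square 0.6 [0.498 0.057 0.028] [119.  99.]
block_cross 0.77 [0.483 0.152 0.034] [ 42. 112.]
stall_cross 0.92 [ 0.488 -0.23   0.006] [349. 107.]
stall_cross 0.7 [ 0.345 -0.262  0.011] [367. 214.]
stall_cross 0.68 [ 0.386 -0.088  0.006] [241. 184.]
stall_cross 0.43 [ 0.611 -0.213  0.004] [340.   2.]
wr_rk [[-0.0, 0.957, 0.291, 0.501], [-1.0, -0.0, 0.0, 0.2], [0.0, -0.291, 0.957, 0.51], [0.0, 0.0, 0.0, 1.0]] [0.34 0.08 1.68 0.   1.38 1.91]
block_square 0.83 [0.501 0.072 0.031] [384.  97.]
block_disc 0.64 [0.493 0.336 0.031] [169. 104.]
block_oblong 0.86 [0.498 0.244 0.027] [244.  99.]
block_cross 0.88 [0.483 0.163 0.033] [309. 112.]
4.9667
```

View pics/wr_st.png

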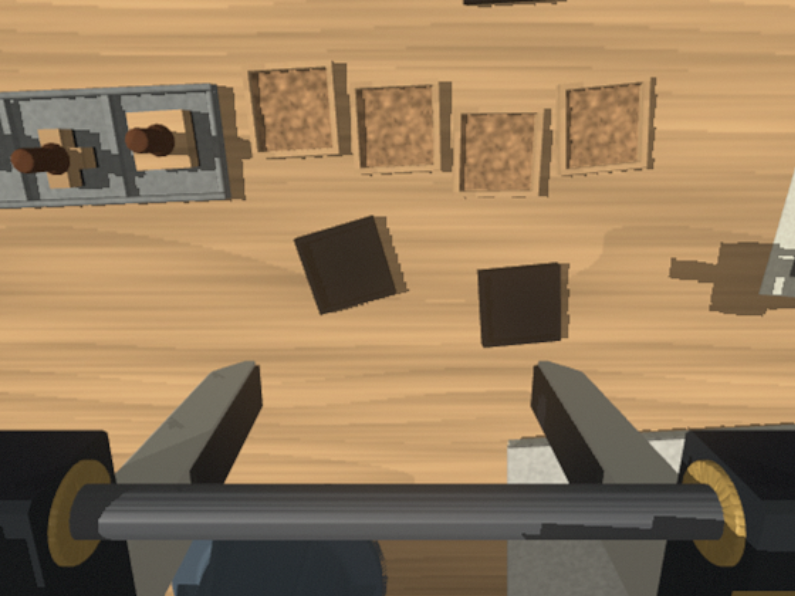

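View pics/wr_rk.png

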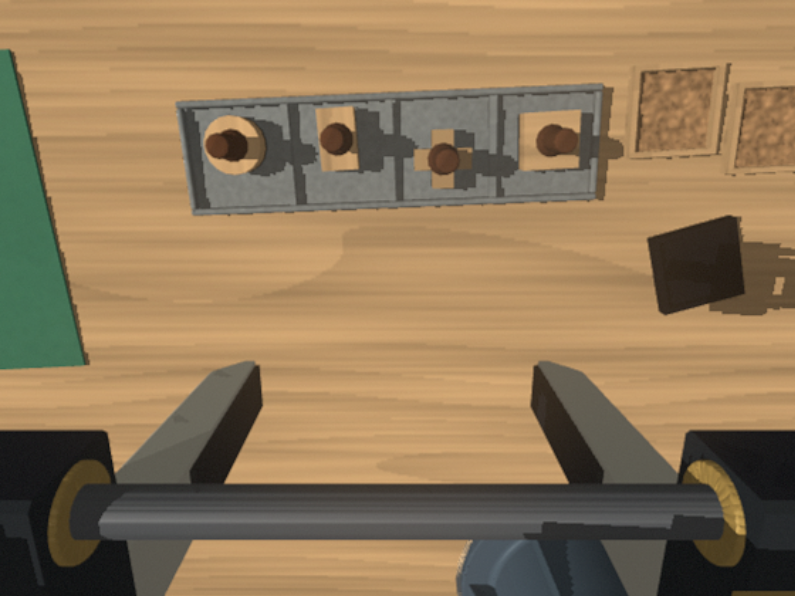

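These show the disc, oblong, cross and square blocks left to right. The grip tops are near display pixels (220,146), (335,138), (444,160) and (567,141). The four brown open stalls are centred near (295,110), (398,128), (500,152) and (605,127), and the solid black trays below them are look-alikes. Next I'll compute poses and overlay models to check them.

```bash
cat > fit.py <<'E'
import numpy as np, cv2
class C:
    def __init__(s,n): d=np.load(n+'.npz'); s.T=d['pose']; s.K=d['mtx']
    def ray(s,u,v,z):
        d=np.linalg.inv(s.K)@[u,v,1]; d=s.T[:3,:3]@[d[0],-d[1],-d[2]]; o=s.T[:3,3]; return (o+d*(z-o[2])/d[2])[:2]
    def proj(s,P):
        p=(np.linalg.inv(s.T)@np.append(P,1))[:3]; q=s.K@[p[0],-p[1],-p[2]]; return q[:2]/q[2]
st=C('wr_st'); rk=C('wr_rk'); k=1/1.42
cor=[[(248,72),(331,66),(338,154),(256,158)],[(355,88),(439,84),(440,171),(362,173)],[(458,115),(545,111),(541,195),(456,193)],[(565,88),(649,80),(649,170),(560,174)]]
S=[]
for c in cor:
    P=np.array([st.ray(u*k,v*k,.013) for u,v in c]); m=P.mean(0)
    # corners TL,TR,BR,BL = (+x+y),(+x-y),(-x-y),(-x+y)
    q=np.array([1,1,1,-1,-1,-1,-1,1]).reshape(4,2)*.039; d=P-m
    S.append([*m,np.arctan2((q[:,0]*d[:,1]-q[:,1]*d[:,0]).sum(),(q*d).sum())])
    print('stall',np.round(S[-1],4),np.linalg.norm(P-np.roll(P,1,0),axis=1).round(4))
B=[[*rk.ray(u*k,v*k,.072),.038] for u,v in[(219,147),(335,138),(444,160),(567,141)]]
print('blocks',np.round(B,4))
if __name__=='__main__':
    def draw(im,cam,pts,z,col,x0):
        p=np.array([cam.proj([*a,z]) for a in pts])
        cv2.polylines(im,[np.round((p+.5-[x0,40])*3).astype(int)*1],True,col,1)
    def tr(p,X): c,s=np.cos(p[2]),np.sin(p[2]); return np.array(X)@np.array([[c,s],[-s,c]])+p[:2]
    sq=lambda a,b:[(a,b),(a,-b),(-a,-b),(-a,b)]
    t=np.linspace(0,6.28,25); ci=lambda r:np.c_[np.cos(t),np.sin(t)]*r
    im=cv2.resize(cv2.imread('wr_st_raw.png')[40:140,160:470][:],None,fx=3,fy=3)
    im=cv2.resize(cv2.imread('wr_st_raw.png')[40:145,165:470],None,fx=3,fy=3,interpolation=2)[:, :]
    for p in S: draw(im,st,tr(p,sq(.039,.039)),.013,(255,0,0),165); draw(im,st,tr(p,sq(.034,.034)),.013,(0,255,0),165)
    a=im
    im=cv2.resize(cv2.imread('wr_rk_raw.png')[40:155,120:425],None,fx=3,fy=3,interpolation=2)
    cr=[(25,9),(9,9),(9,25),(-9,25),(-9,9),(-25,9),(-25,-9),(-9,-9),(-9,-25),(9,-25),(9,-9),(25,-9)]
    for p,sh in zip(B,[ci(.025),sq(.026,.016),np.array(cr)/1000,sq(.024,.024)]):
        draw(im,rk,tr(p,sh),.030,(255,0,0),120); draw(im,rk,tr(p,ci(.01)),.072,(0,255,0),120)
    o=np.vstack([a[:,:800],im[:,:915][:, :800] if 0 else im[:,:a.shape[1]][:,:800]])[:,:800]
    o=np.vstack([a,im]); cv2.imwrite('pics/fit.png',cv2.resize(o,None,fx=.87,fy=.87,interpolation=3)); print(o.shape)
E
sed -i '/im=cv2.resize(cv2.imread(.wr_st_raw.png.)\[40:140/d; /o=np.vstack(\[a\[:,:800/d' fit.py; python3 fit.py
```

```text
stall [ 0.5212 -0.0488  0.0463] [0.072  0.0722 0.0734 0.0744]
stall [ 0.5073 -0.1423  0.0432] [0.0724 0.0733 0.0738 0.0711]
stall [ 0.4864 -0.2335  0.0148] [0.068  0.0768 0.0732 0.0785]
stall [ 0.5082 -0.3265  0.0756] [0.0732 0.0727 0.0768 0.0808]
blocks [[0.494  0.3405 0.038 ]
 [0.5009 0.2483 0.038 ]
 [0.484  0.1618 0.038 ]
 [0.4986 0.0649 0.038 ]]
(660, 915, 3)
```

View pics/fit.png

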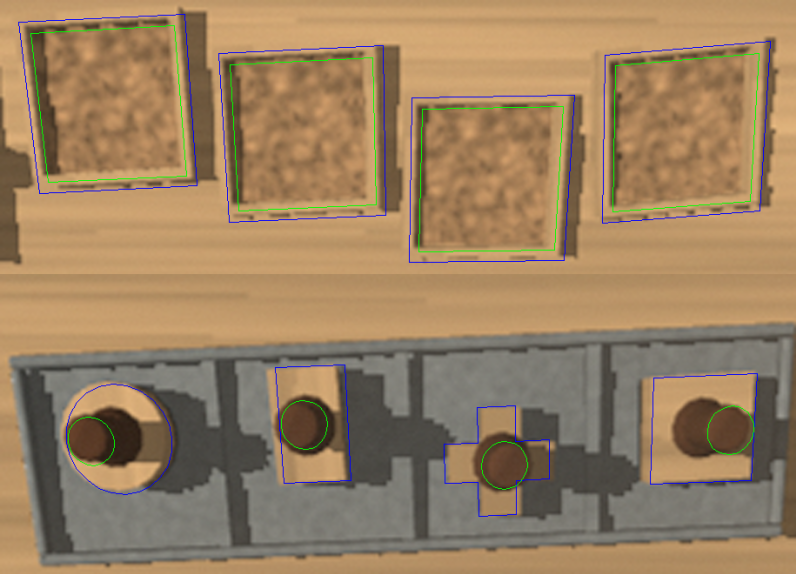

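The overlays agree to about 2–3 mm, so I'll move the disc first as a check.

```bash
cat > mv.py <<'E'
from h import *
from fit import B,S
def go(i):
    b,s=B[i],S[i]; rb=[np.pi,0,b[2]]; rs=[np.pi,0,s[2]]
    arm.move_linear([b[0],b[1],.13],rb,speed=.2); arm.move_gripper(.055,25)
    print('hit' if arm.move_linear([b[0],b[1],.047],rb,speed=.1,max_force=10) else 'down',read_position())
    arm.move_gripper(0,25); print('grip',read_opening(),read_grip_force())
    arm.move_linear([b[0],b[1],.13],rb,speed=.1); print('held',read_opening(),read_grip_force(),read_contact_force())
    arm.move_linear([s[0],s[1],.13],rs,speed=.2)
    arm.move_linear([s[0],s[1],.053],rs,speed=.1); arm.pause(.2)
    print('landed',arm.move_linear([s[0],s[1],.041],rs,speed=.02,max_force=3),read_position(),read_contact_force())
    arm.move_gripper(.05); arm.move_linear([s[0],s[1],.13],rs,speed=.1)
    print(i,read_time_s(),read_contact_force())
E
python3 - <<'E'
from mv import *
go(0)
s=S[0]; arm.move_linear([.42,-.1,.3],[np.pi,0,0],speed=.2)
im=vision.get_image('wrist'); cv2.imwrite('pics/after0.png',im[:210,:,::-1])
E
```

```text
stall [ 0.5212 -0.0488  0.0463] [0.072  0.0722 0.0734 0.0744]
stall [ 0.5073 -0.1423  0.0432] [0.0724 0.0733 0.0738 0.0711]
stall [ 0.4864 -0.2335  0.0148] [0.068  0.0768 0.0732 0.0785]
stall [ 0.5082 -0.3265  0.0756] [0.0732 0.0727 0.0768 0.0808]
blocks [[0.494  0.3405 0.038 ]
 [0.5009 0.2483 0.038 ]
 [0.484  0.1618 0.038 ]
 [0.4986 0.0649 0.038 ]]
down [0.49440999 0.34074053 0.04760071]
grip 0.019000003230606924 24.973788857460022
held 0.018742973025621168 24.967282712459564 [ 0.08460904 -0.30753982 -1.40773521]
landed True [ 0.521209   -0.04842995  0.04554066] [0.73601853 3.05422215 3.33035209]
0 15.1667 [ 0.22645907 -0.07986623  0.09559563]
```

View pics/after0.png

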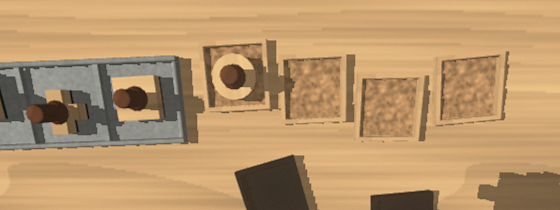

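The disc block stands in the first stall at (233,77), clear of all the rims. I'll continue with the other three.

```bash
python3 - <<'E' | grep -v -e stall -e '\['$ 
from mv import *
for i in(1,2,3):
    go(i)
arm.move_linear([.42,-.19,.3],[np.pi,0,0],speed=.2)
im=vision.get_image('wrist'); cv2.imwrite('pics/after3.png',cv2.resize(im[:210,:,::-1],None,fx=1.42,fy=1.42))
E
```

```text
blocks [[0.494  0.3405 0.038 ]
 [0.5009 0.2483 0.038 ]
 [0.484  0.1618 0.038 ]
 [0.4986 0.0649 0.038 ]]
down [0.50123091 0.24843581 0.04753801]
grip 0.019167876021249128 24.909839630126953
held 0.019559008882567654 24.90449219942093 [-0.46656276 -0.44386308 -0.64879175]
landed True [ 0.50739928 -0.14213666  0.04554678] [1.03353703 0.11823704 3.08225317]
1 26.85 [ 0.30600103  0.41693005 -0.92997924]
down [0.48442332 0.16190587 0.0475094 ]
grip 0.019374488377244564 24.840267598628998
held 0.019366488801442157 24.837053418159485 [ 0.19594667  0.05096494 -0.5724197 ]
landed True [ 0.48653741 -0.2339541   0.04553868] [-0.23468722 -1.07023342  2.43619532]
2 36.875 [ 0.47141525 -0.5377779  -0.497511  ]
down [0.49898229 0.06490603 0.04748313]
grip 0.019069986816831756 24.999293088912964
held 0.01900217265508149 24.99772399663925 [-0.02429836  0.1353893  -0.89930482]
landed True [ 0.5080713  -0.32629567  0.04553573] [-0.1363787   0.33514724  0.31272426]
3 46.85 [ 0.49979903  0.11190141 -0.67208302]
```

View pics/after3.png

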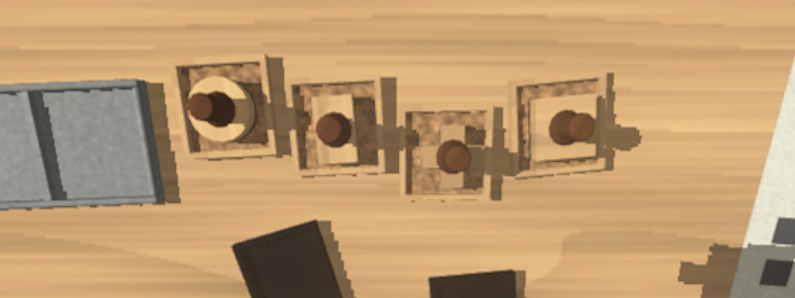

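All four are in: disc (208,105), oblong (333,130), cross (453,155), square (570,127). The square looks nearest to a rim, so I'll take a closer view of the right-hand stalls and the scene camera.

Run:
```python
from h import *
arm.move_linear([.54,-.3265,.2],[np.pi,0,0],speed=.2); arm.pause(.2)
a=vision.get_image('wrist')[:,:,::-1]; b=vision.get_image('scene')[120:270,60:260,::-1]
cv2.imwrite('pics/chk.png',np.vstack([a[60:340],cv2.resize(b,(400,300))[:, :].copy() if 0 else cv2.copyMakeBorder(cv2.resize(b,(400,300)),0,0,0,160,0)]))
```

```text
(no output)
```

View pics/chk.png

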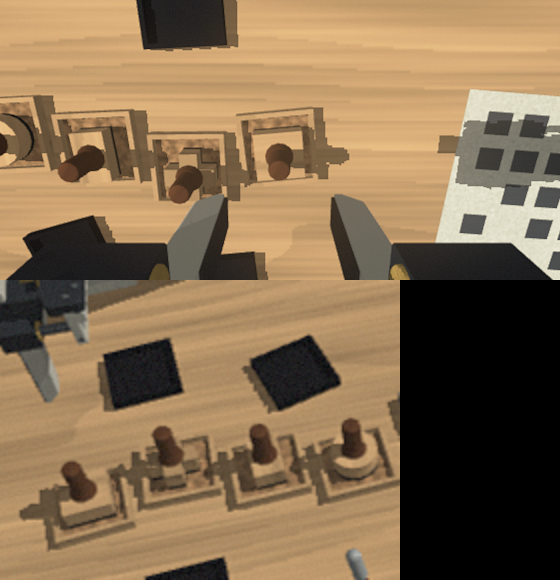

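In this view the square base (250–314) sits flat, with floor visible to both rims. All four blocks are upright, so I'm handing in.

```bash
python3 -c "
from plant import *
print(read_time_s(),arm.finish_job())"
```

```text
the job is handed in; nothing more can be done
49.7083 None
```

The job is handed in after 49.7 s: the disc, oblong, cross and square blocks stand upright in stalls 1–4 from the robot's left, none was dropped, and I did not touch the brush pot, ink jar or black look-alikes.

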